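Set two stop pins and hold a pipe ring against them

TASK

Drop the two brass stop pins one at a time into the two bores of the grey fixture plate, right down to their shoulders, and let go of them. Then bring the pipe ring that lies on the plate up against both pins without ramming it, flat on the plate, and keep pushing it steadily into the pair with about 12 N, so that each pin carries between 3 and 15 N, for a colleague who will clamp it. Finish while still holding the ring pressed there; do not let go, and leave the other things on the table alone.

Things in the scene. Friction and masses are not known exactly. Their poses are not given: they have to be found in the camera images.
- fixture: grey fixture plate, fixed, 170 (x) x 220 (y) x 36 mm thick; origin at the centre of its underside, on the table. Stop bores near its -y end; the ring is pushed along plate -y. Beware: right of the table a pipe rest has its post at x 0.50, y -0.36 m and a bar from there to x 0.21, y -0.25 m, 0.32 to 0.36 m up; from its far side pass over it (fingertips above 0.45 m)
- bore_a (a point): centre of the mouth of the bore at plate x = -50, y = -75 mm, level with the plate's top (36 mm above the table). Straight through the plate, 24.5 mm wide, edge barely broken (1 mm). Either pin fits either bore
- bore_b (a point): centre of the mouth of the other bore, at plate x = +50, y = -75 mm, same size
- pin_1_mid (a point): loose shouldered stop pin standing upright on the table, shank down, about 0.16 kg, 70 mm high over all: a shank 22 mm wide and 32 mm long with a 2 mm chamfer at the foot, and above it a brass drum 32 mm wide and 38 mm high with a thin dark band. The point is the centre of the drum, 51 mm above the foot and 19 mm above the shoulder; z is the pin's axis. Seated, the shoulder rests on the plate
- pin_2_mid (a point): the second stop pin, the same in every way
- ring_mid (a point): loose steel pipe ring lying flat on the fixture plate, 113 mm outside diameter, wall about 5 mm (up to 10 mm in places, as its faces are facets), 36 mm high, about 0.24 kg; the point is its centre, half-way up (18 mm above the plate); z is its axis. It slides on the plate under 1 to 3 N; ring and pins are oiled (friction about 0.15), so it slips sideways into place between the pins when pushed
- nest (a point): point on the plate's top (plate x = 0, y = -23.5 mm), where the scribed lines cross, over which the ring's centre comes to lie, within 8 mm, when it bears on both seated pins; axes as the plate's
- nozzle_1: bystander: small copper-coloured torch nozzle with brass hexagon, 46 mm high, 23 mm wide, standing at the front right beside two brass ones that are fixed; origin at its foot
- tape_measure: bystander: yellow tape measure 66 x 99 x 38 mm, lying beyond the fixture plate; origin at the centre of its underside
Mind the look-alikes: they are no part of the job. Leave any red look-alike of the part that bears pin_1_mid alone.

How it is judged:
By the outcome, as a careful person would: the job done as asked, in the order asked, and still so for the second after the job is handed in, while the arm keeps its last pose, push and grip.
It also fails if it takes over 72 s, if anything falls off the work surface, if the arm or the gripper's body presses on something with over 40 N, if the wrist force passes 120 N, or if a joint passes its speed limit or range.

ROBOT

A 6-joint arm with a two-finger parallel gripper is mounted at the origin on a cart in front of the work surface, level with it; the furniture and walls round the work are solid. World frame = base frame: x ahead of the robot, y to its left, z up, the work surface at z = 0. Lengths are in mm, angles in rad, forces in N, time in s.
With the tool pointing down it reaches from about 350 to 775 mm from the base axis. Payload 7.3 kg.
Tool frame: the origin (TCP) lies midway between the tips of the shut fingers; the grasp point (between the pads) lies 19 mm behind it (grasp_offset is the z of the grasp point in the tool frame, in mm); z points along the fingers, y is the direction in which the jaws open and shut (so a half turn about z gives the same grasp; the last joint's range is limited). The gripper opens to 92 mm and grips with 3 to 60 N. Pads are 19 mm wide; open, the fingers measure 130 mm over their backs; the gripper's body (75 mm by 190 mm) begins 47 mm behind the grasp point.
Start: joints at [-1.447, 0.342, 1.524, -0, 1.275, -0.146], TCP at [139.955, -506.021, 226.741] pointing down, gripper open.
Joint ranges: [-2.53, 2.53], [-0.77, 2.02], [0.04, 2.7], [-1, 4.14], [0.28, 2.66], [-3.11, 3.11]. Speed limits (rad/s): [2.57, 2.57, 3.14, 3.14, 3.14, 3.14].

INTERFACE

Orientations are given as [roll, pitch, yaw] about the fixed x, y, z axes, in that order (R = Rz(yaw) Ry(pitch) Rx(roll)).
In Python, from plant import get_obs, capture, camera_model, close_job, boxes_of, regions_of, place_of, grasp_offset gives the robot as it stands. The module is installed in compiled form; this text tells all that it offers.
- The arm moves only by the tool send_rows, never from a script. Its argument "targets" is a list that holds one entry, the list of rows, each a list of 7 numbers: the turn, a rotation vector about the tool's x, y, z in degrees, then the shift along the tool's x, y, z in mm, then the closure, from -1 (fully open) to 1 (shut). A call has 1 to 5 rows; each row is the pose to reach, as a shift and turn from the pose commanded when the call began, along the tool's axes at that moment; what a row does not reach only later rows make up. A row lasts 1/12 s, in which the tool goes at most 41.7 mm and 7.16 degrees, less where a joint would pass 70% of its speed; a pose out of reach is approached as far as the arm can. A call with a gripper value outside its range is refused whole. The fingers move at their own pace and stop on an object; the grip force is fixed at half the most. Time passes only in rows, so rows that repeat a pose let the fingers close. It gives the time, the measured TCP pose, the force and the opening at its end, in the units of the state.
- get_obs(): the state, without advancing time (a new reading comes with each control period).
- capture(name): name is "side" or "top"; returns the picture (420x560x3 uint8, red, green, blue); there is no depth.
- camera_model(name): a dict with "K" (3x3 intrinsics, pixels), "world_to_cam" (4x4, takes a point from world to camera coordinates). Camera axes: x right, y up, looking along -z (the intrinsics and any distortion apply to the point x, -y, -z); pixel columns grow to the right and rows downward; lengths in mm; the calibration is good to about 2 mm. A picture is of the moment at which its call begins. camera_model takes no time and is no camera call.
- close_job(): hands the job in, once; it reports no verdict.
Trained networks look in the newest picture that a camera, given by its name, has taken for a name from the list of things; names that differ only in an ending like _2 or _b are one class to them, and where a whole thing is asked for, a point or a joint stands for the part that bears it (a point fixed in the world has none). Each returns a list of dicts, best first, with "conf" (0 to 1); they miss things now and then, are a little off and sometimes report something else, mostly with a low value. They report only what shows in the picture. A call takes as long as a camera call. They do not tell look-alikes from the thing itself.
- boxes_of(label, camera): "location" ([row, column] in pixels, amid what is visible of it).
- regions_of(label, camera): "region" (420x560 bool, what is visible of it) and "location" ([row, column] in pixels, amid what is visible of it).
- place_of(label, camera): "location" ([row, column] in pixels: a listed point, or the origin of a listed thing).
The state is a dict: "time": time; "joint_positions": joint angles; "dq": joint speeds; "tau": joint torques, N m; "tool_pos": TCP position; "tcp_rot": TCP orientation; "contact_force": force on the tool from outside, world axes, zero at the start; "moment": the same for the moment, N m; "grip_width": finger opening in mm.
Only numpy, scipy, OpenCV 4.12 (cv2) and the standard library are available. Lean on these libraries where they do the work, as an engineer would, in place of code of your own. Each camera call takes 0.05 s, during which the arm holds its last target.

## Working session

There is one attempt and no reset: what is moved stays moved. The work goes in short steps, Python scripts to look and compute and a tool call to move; the robot and the scene stay as the last step left them, time stands still between calls to the robot, and variables do not carry over. Pictures are saved under pics/ and viewed, and the job is handed in when it is done.

Besides the shell and the picture viewer there is one more tool, called after "Request:" by a JSON object that holds its "op" and its "data", one argument or row to a line. send_rows: Moves the arm, as the interface text tells. Its arguments: {"type":"object","properties":{"targets":{"type":"array","items":{"type":"array","items":{"type":"array","items":{"type":"number"}}}}},"required":["targets"]}

```bash
mkdir -p pics; ls; cat > h.py <<'E'
import numpy as np, cv2
from plant import *
def save(n,im): cv2.imwrite('pics/'+n+'.png',cv2.cvtColor(im,cv2.COLOR_RGB2BGR))
E
python3 - <<'E'
from h import *
o=get_obs()
for k,v in o.items(): print(k,v)
print(grasp_offset)
for c in ('top','side'):
    im=capture(c); save(c+'0',im)
    m=camera_model(c); print(c,m)
    for l in ['fixture','bore_a','pin_1_mid','ring_mid','nest','nozzle_1','tape_measure']:
        print(l,[(np.round(d['location'],1).tolist(),round(d['conf'],2)) for d in place_of(l,c)])
print(get_obs()['time'])
E
```

```text
pics
time 0.0
joint_positions [-1.44701336e+00  3.42750721e-01  1.52500824e+00 -3.94549040e-05
  1.27539065e+00 -1.46039917e-01]
dq [-0.00061185 -0.00060799 -0.001443    0.00052752  0.00157676 -0.00206746]
tau [ 4.07984935e-04 -4.31239879e+01 -2.44221836e+01  7.17899948e-02
  5.61776175e-02 -1.31488609e-04]
tool_pos [ 139.88370401 -505.60358976  226.0334925 ]
tcp_rot [-3.14004678e+00 -1.89244302e-04  2.69834258e-01]
contact_force [ 0.36876761 -0.04908813  0.1709754 ]
moment [-0.0054389   0.05904718  0.03983117]
grip_width 91.78790146557597
-18.8
top {'K': array([[477.30747709,   0.        , 271.32711876],
       [  0.        , 477.30747709, 214.31224844],
       [  0.        ,   0.        ,   1.        ]]), 'world_to_cam': array([[ 2.73604687e-02, -9.99577698e-01,  9.78929922e-03,
        -8.05195389e+01],
       [ 9.97610786e-01,  2.79254707e-02,  6.31893068e-02,
        -5.52492877e+02],
       [-6.34359926e-02,  8.03702143e-03,  9.97953547e-01,
        -9.81244765e+02],
       [ 0.00000000e+00,  0.00000000e+00,  0.00000000e+00,
         1.00000000e+00]])}
fixture [([218.9, 207.7],
[... 394 characters left out ...]
   0.        ,   1.        ]]), 'world_to_cam': array([[-8.93662486e-01, -4.48608830e-01, -1.08387189e-02,
         4.83233607e+02],
       [ 2.59723275e-01, -5.36783302e-01,  8.02749965e-01,
        -2.40055205e+02],
       [-3.65938766e-01,  7.14572462e-01,  5.96217255e-01,
        -6.16667053e+02],
       [ 0.00000000e+00,  0.00000000e+00,  0.00000000e+00,
         1.00000000e+00]])}
fixture [([287.3, 262.2], 0.91)]
bore_a [([238.8, 254.3], 0.84), ([255.4, 304.7], 0.82)]
pin_1_mid [([181.7, 308.1], 0.75), ([197.6, 343.5], 0.58)]
ring_mid [([281.6, 248.2], 0.95)]
nest [([260.4, 267.3], 0.96)]
nozzle_1 [([213.8, 391.4], 0.61)]
tape_measure [([274.2, 158.2], 0.7), ([285.7, 261.7], 0.47)]
0.8
```

View pics/top0.png

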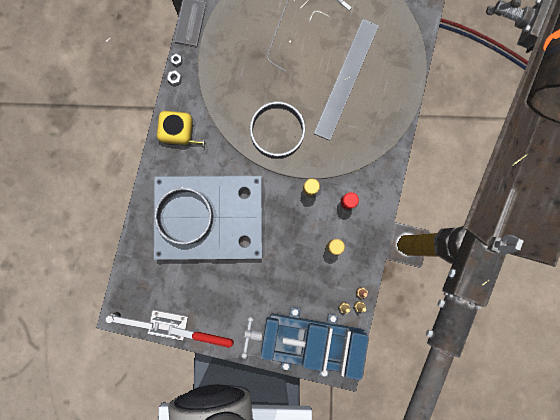

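View pics/side0.png

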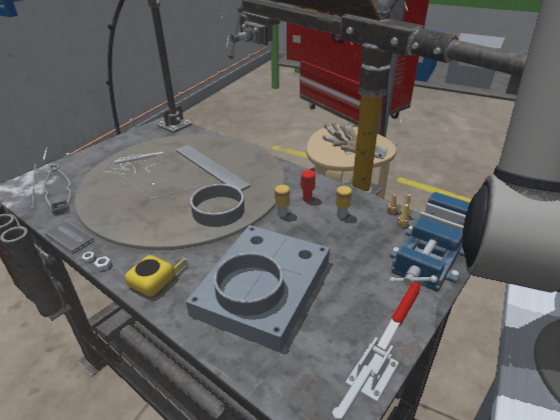

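```bash
cat >> h.py <<'E'
CM={c:camera_model(c) for c in('top','side')}
def proj(p,c):
    m=CM[c]; p=np.atleast_2d(p); q=(m['world_to_cam'][:3,:3]@p.T).T+m['world_to_cam'][:3,3]
    q=q*[1,-1,-1]; u=(m['K']@q.T).T; u=u[:,:2]/u[:,2:]; return u[:,::-1]  # row,col
def unproj(rc,z,c):
    m=CM[c]; d=np.linalg.inv(m['K'])@[rc[1],rc[0],1]; d=d*[1,-1,-1]
    R=m['world_to_cam'][:3,:3]; t=m['world_to_cam'][:3,3]
    o=-R.T@t; d=R.T@d; return o+d*(z-o[2])/d[2]
def crop(im,r,c,h,s):
    a=im[int(r-h):int(r+h),int(c-h):int(c+h)]; return cv2.resize(a,None,fx=s,fy=s,interpolation=cv2.INTER_CUBIC)
E
python3 - <<'E'
from h import *
t=cv2.imread('pics/top0.png')[:,:,::-1]; s=cv2.imread('pics/side0.png')[:,:,::-1]
print('bores top',[unproj(p,36,'top').round(1) for p in [(239.5,241.4),(191.6,247.6)]])
print('bores side',[unproj(p,36,'side').round(1) for p in [(238.8,254.3),(255.4,304.7)]])
print('ring side',unproj((281.6,248.2),54,'side'))
print('nest',unproj((217.3,219.4),36,'top'),unproj((260.4,267.3),36,'side'))
print('pins top',[unproj(p,51,'top').round(1) for p in [(247.3,335),(186.1,311.2),(199.5,348.4)]])
print('pins side',[unproj(p,51,'side').round(1) for p in [(197.6,343.5),(196,282),(181.7,308.1)]])
a=crop(t,217,270,100,4)[:600]; 
save('ct',cv2.resize(t[165:275,140:370],None,fx=3.4,fy=3.4,interpolation=cv2.INTER_CUBIC))
save('cs',cv2.resize(s[160:345,180:380],None,fx=3.2,fy=3.2,interpolation=cv2.INTER_CUBIC))
for l in ['ring_mid','pin_1_mid']:
  for c in ('top','side'):
    capture(c)
    for d in regions_of(l,c): 
        r=d['region']; ys,xs=np.nonzero(r); print(l,c,np.round(d['location'],1),round(d['conf'],2),r.sum(),ys.min(),ys.max(),xs.min(),xs.max())
E
```

```text
bores top [array([500. ,  -5.2,  36. ]), array([598.9, -14.9,  36. ])]
bores side [array([600.5,  -5.8,  36. ]), array([494.3,  -5.3,  36. ])]
ring side [544.40644822 111.86211475  54.        ]
nest [544.23359518  41.30347012  36.        ] [549.60049562  36.42958252  36.        ]
pins top [array([ 489.3, -195.2,   51. ]), array([ 612.1, -144.4,   51. ]), array([ 586.9, -220.6,   51. ])]
pins side [array([ 487.8, -190.4,   51. ]), array([ 607.5, -139.3,   51. ]), array([ 580.2, -215. ,   51. ])]
ring_mid top [217.6 160.9] 0.94 796 187 245 154 212
ring_mid side [267.3 247.9] 0.7 2265 252 315 213 282
pin_1_mid top [248.  336.6] 0.65 258 239 255 326 344
pin_1_mid top [199. 350.] 0.51 239 193 209 341 358
pin_1_mid side [184.8 307.8] 0.91 336 171 199 300 314
pin_1_mid side [201.5 339.4] 0.82 404 186 217 335 350
```

```bash
ls pics
```

```text
cs.png
ct.png
side0.png
top0.png
```

View pics/ct.png

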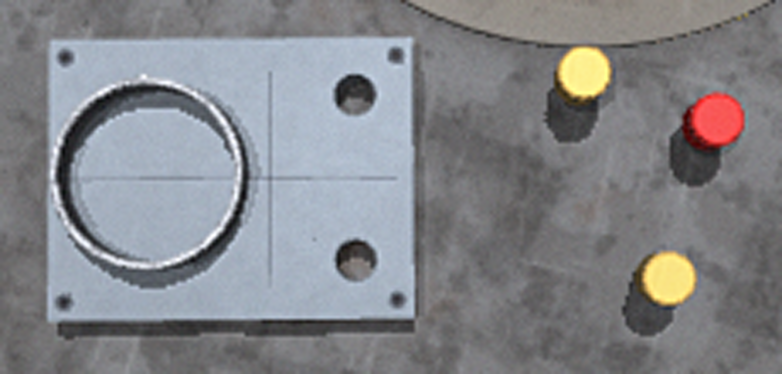

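View pics/cs.png

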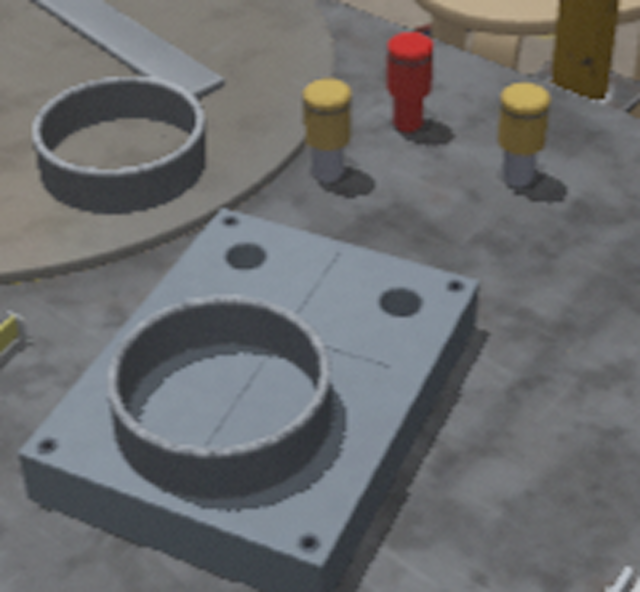

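```bash
cat >> h.py <<'E'
from scipy.optimize import least_squares
def circ(x,y,z,r,n=48):
    a=np.linspace(0,2*np.pi,n,endpoint=False); return np.c_[x+r*np.cos(a),y+r*np.sin(a),np.full(n,z)]
def hullcent(P,c):
    h=cv2.convexHull(proj(P,c).astype(np.float32)[:,::-1]); m=cv2.moments(h); return np.array([m['m01']/m['m00'],m['m10']/m['m00']]),m['m00']
def drum(x,y,zf=0): return np.r_[circ(x,y,zf+32,16),circ(x,y,zf+70,16)]
def yellow(im,near,rad=22):
    h=cv2.cvtColor(im,cv2.COLOR_RGB2HSV); k=((h[...,0]>14)&(h[...,0]<32)&(h[...,1]>100)&(h[...,2]>70)).astype(np.uint8)
    k=cv2.morphologyEx(k,cv2.MORPH_CLOSE,np.ones((5,5)))
    n,l,st,ce=cv2.connectedComponentsWithStats(k)
    b=[(np.hypot(ce[i][1]-near[0],ce[i][0]-near[1]),i) for i in range(1,n) if st[i,4]>40]
    d,i=min(b); 
    return (ce[i][::-1],st[i,4]) if d<rad else None
E
cat > m.py <<'E'
from h import *
t=cv2.imread('pics/top0.png')[:,:,::-1].copy(); s=cv2.imread('pics/side0.png')[:,:,::-1].copy()
for nt,ns in [((247,336),(197,343)),((187,312),(197,282))]:
    ct,at=yellow(t,nt); cs,as_=yellow(s,ns)
    for name,obs in [('both',[('top',ct),('side',cs)]),('top',[('top',ct)]),('side',[('side',cs)])]:
        f=lambda p:np.concatenate([hullcent(drum(*p),c)[0]-o for c,o in obs])
        q=least_squares(f,[550,-170],diff_step=1e-4); print(name,q.x.round(1),f(q.x).round(2))
    print(ct,at,hullcent(drum(*q.x),'top')[1],cs,as_,hullcent(drum(*q.x),'side')[1])
E
python3 m.py
```

```text
Traceback (most recent call last):
  File "m.py", line 4, in <module>
    ct,at=yellow(t,nt); cs,as_=yellow(s,ns)
                        ^^^^^^
TypeError: cannot unpack non-iterable NoneType object
```

```bash
cat > f.py <<'E'
from h import *
t=cv2.imread('pics/top0.png'); s=cv2.imread('pics/side0.png')
# corner screws & bores: dark-blob centroids
def blob(im,near,rad,frac=0.5):
    g=cv2.cvtColor(im,cv2.COLOR_BGR2GRAY).astype(float)
    r,c=near; rr,cc=np.mgrid[0:g.shape[0],0:g.shape[1]]
    w=(abs(rr-r)<=rad)&(abs(cc-c)<=rad); bg=np.median(g[w]); 
    k=np.clip(bg-12-g,0,None)*w*((rr-r)**2+(cc-c)**2<=rad**2)
    return np.array([(k*rr).sum(),(k*cc).sum()])/k.sum()
T=[blob(t,(192.5,244.2),8),blob(t,(241.3,244.2),8)]
S=[blob(s,(239.8,256.5),9),blob(s,(254,305),9)]
print(T,S)
for c,B in (('top',T),('side',S)):
    print(c,[unproj(b,36,c).round(1) for b in B])
E
python3 f.py
```

```text
[array([191.5813449 , 243.73123644]), array([239.81683168, 243.63706221])] [array([239.74433327, 256.19583418]), array([254.15256065, 304.64887691])]
top [array([598.7,  -6.9,  36. ]), array([499.5,  -9.8,  36. ])]
side [array([595.9,  -5. ,  36. ]), array([495.8,  -8.3,  36. ])]
```

```bash
python3 - <<'E'
import re
a=open('h.py').read()
a=a.replace("(h[...,2]>70)).astype","(h[...,2]>70)&(rr**2+cc**2<rad**2)).astype").replace("    h=cv2.cvtColor(im,cv2.COLOR_RGB2HSV);","    h=cv2.cvtColor(im,cv2.COLOR_RGB2HSV); rr,cc=np.mgrid[0:420,0:560]; rr=rr-near[0]; cc=cc-near[1];")
open('h.py','w').write(a)
E
python3 m.py
cat > plate.py <<'E'
from h import *
# fit plate pose per camera by edges: sample gradient along normals of the model's top outline
ims={'top':cv2.imread('pics/top0.png',0).astype(np.float32),'side':cv2.imread('pics/side0.png',0).astype(np.float32)}
def samp(im,rc): return cv2.remap(im,rc[:,1].astype(np.float32)[None],rc[:,0].astype(np.float32)[None],cv2.INTER_LINEAR)[0]
def edges(c,p,w=5):
    x,y,a=p; R=np.array([[np.cos(a),-np.sin(a)],[np.sin(a),np.cos(a)]])
    cor=np.array([[-85,-110],[85,-110],[85,110],[-85,110]])
    out=[]
    for i in range(4):
        A,B=cor[i],cor[(i+1)%4]
        for u in np.linspace(.08,.92,25):
            q=A+(B-A)*u; n=np.array([B[1]-A[1],A[0]-B[0]])/np.linalg.norm(B-A)
            ks=np.linspace(-w,w,41)*1.6
            P=np.c_[(R@(q+ks[:,None]*n).T).T+[x,y],np.full(41,36)]
            g=samp(ims[c],proj(P,c)); d=abs(np.gradient(cv2.GaussianBlur(g[None],(1,1),0)[0] if 0 else np.convolve(g,np.ones(5)/5,'same')))[3:-3]; k=ks[3:-3]
            j=d.argmax(); 
            if d[j]>2: out.append((i,q,n,k[max(0,j-3):j+4]@d[max(0,j-3):j+4]/d[max(0,j-3):j+4].sum()))
    return out
for c,p0 in (('top',[549,65,.027]),('side',[546,66,.027])):
    p=np.array(p0)
    for it in range(8):
        e=edges(c,p); 
        med=[np.median([k for i,q,n,k in e if i==j]) for j in range(4)]
        A=[];b=[]
        for i,q,n,k in e:
            if abs(k-med[i])<1.5: A.append([n[0],n[1],n[1]*q[0]-n[0]*q[1]]); b.append(k)
        d=np.linalg.lstsq(np.array(A),np.array(b),rcond=None)[0]; ca,sa=np.cos(p[2]),np.sin(p[2])
        p=p+[ca*d[0]-sa*d[1],sa*d[0]+ca*d[1],d[2]]
    R=np.array([[np.cos(p[2]),-np.sin(p[2])],[np.sin(p[2]),np.cos(p[2])]])
    print(c,p.round(3),np.round(med,1),len(b),'bores',(R@[-50,-75]+p[:2]).round(1),(R@[50,-75]+p[:2]).round(1))
E
python3 plate.py
```

```text
both [ 488.9 -198.6] [ 1.24  1.32  1.61 -1.77]
top [ 491.3 -195.8] [ 0. -0.]
side [ 487.6 -206. ] [0. 0.]
[246.33333333 335.58447489] 219 243.92873314069584 [193.84468665 346.13351499] 367 322.43109923554584
both [ 610.2 -143.3] [ 0.25 -0.16 -0.46 -0.17]
top [ 610.7 -143.6] [-0.  0.]
side [ 609.1 -141.9] [-0.  0.]
[186.59259259 310.93055556] 216 237.4346842537634 [195.14981273 281.87265918] 267 319.4974893289618
top [5.44217e+02 6.59090e+01 3.80000e-02] [0.3 0.  0.  0. ] 91 bores [497.1 -10.9] [597.   -7.2]
side [5.43245e+02 6.70520e+01 3.50000e-02] [0.3 0.4 0.4 0.4] 92 bores [495.9  -9.7] [595.9  -6.1]
```

```bash
sed -i 's/(197,343)/(198,344)/; s/yellow(s,ns)/yellow(s,ns,16)/;s/yellow(t,nt)/yellow(t,nt,14)/' m.py; python3 m.py
cat > ik.py <<'E'
from h import *
E
python3 - <<'E'
from h import *
print(get_obs()['time'])
t=cv2.imread('pics/top0.png'); s=cv2.imread('pics/side0.png')
for c,im in (('top',t),('side',s)):
    for p in [(489.5,-196.5),(610.2,-143.3)]:
        for rc in proj(drum(*p),c): cv2.circle(im,(int(round(rc[1])),int(round(rc[0]))),0,(255,0,0),-1)
a=cv2.resize(t[170:270,290:370],None,fx=4,fy=4,interpolation=cv2.INTER_NEAREST); b=cv2.resize(s[150:250,260:370],None,fx=4,fy=4,interpolation=cv2.INTER_NEAREST)
cv2.imwrite('pics/ov.png',np.hstack([a,b]))
E
```

```text
both [ 490.7 -195.7] [ 0.33 -0.1  -0.37 -0.27]
top [ 491.3 -195.8] [ 0. -0.]
side [ 489.7 -194.6] [ 0. -0.]
[246.33333333 335.58447489] 219 240.39901342592202 [196.32191781 343.3869863 ] 292 327.2508831564337
both [ 610.2 -143.3] [ 0.25 -0.16 -0.46 -0.17]
top [ 610.7 -143.6] [-0.  0.]
side [ 609.1 -141.9] [-0.  0.]
[186.59259259 310.93055556] 216 237.4346842537634 [195.14981273 281.87265918] 267 319.4974893289618
1.2
```

View pics/ov.png

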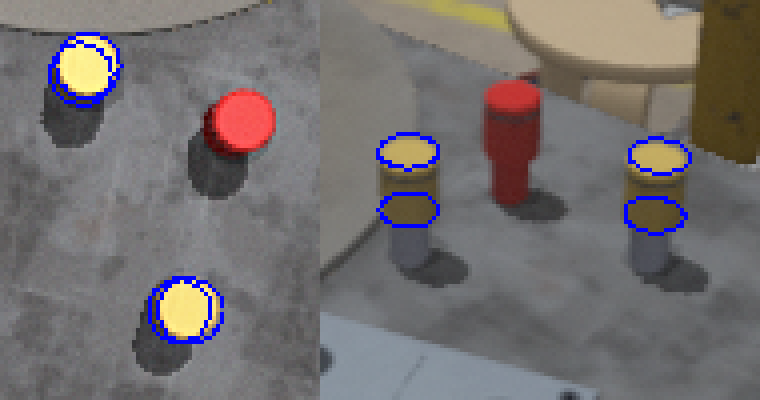

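```bash
cat > go.py <<'E'
import sys,numpy as np
# usage: go.py cx cy cz cyaw tx ty tz tyaw  -> delta in tool axes
from scipy.spatial.transform import Rotation as Rn
v=list(map(float,sys.argv[1:9])); c=np.array(v[:3]); t=np.array(v[4:7]); 
R=Rn.from_euler('xyz',[np.pi,0,v[3]]).as_matrix()
d=R.T@(t-c); print('shift',d.round(1),'turn z',round(-np.degrees((v[7]-v[3]+np.pi)%(2*np.pi)-np.pi),1),'rows',np.ceil(np.linalg.norm(d)/41.7))
E
python3 go.py 139.955 -506.021 226.741 .27 490.7 -195.5 226.7 1.5708
```

```text
shift [ 420.9 -205.7    0. ] turn z -74.5 rows 12.0
```

Request:
{"op": "send_rows", "data": {
  "targets": [
    [[0,0,0,0,0,-40,-1],[0,0,0,0,0,-80,-1],[0,0,0,0,0,-120,-1],[0,0,0,0,0,-160,-1],[0,0,0,0,0,-200,-1]]
  ]
}}

```text
time: 1.62
tool_pos: [139.9, -505.4, 428.9]
tcp_rot: [3.141, 0.0, 0.27]
contact_force: [-0.3, -1.1, 0.1]
grip_width: 91.8
```

Request:
{"op": "send_rows", "data": {
  "targets": [
    [[0,0,0,0,0,-30,-1],[0,0,0,0,0,-60,-1],[0,0,0,34,-17,-60,-1],[0,0,0,68,-34,-60,-1],[0,0,0,102,-51,-60,-1]]
  ]
}}

```text
time: 2.03
tool_pos: [225.2, -429.1, 486.9]
tcp_rot: [3.141, -0.0, 0.268]
contact_force: [0.0, -1.0, -0.7]
grip_width: 91.9
```

Request:
{"op": "send_rows", "data": {
  "targets": [
    [[0,0,0,34,-17,0,-1],[0,0,0,68,-34,0,-1],[0,0,0,102,-51,0,-1],[0,0,0,136,-68,0,-1],[0,0,0,170,-84,0,-1]]
  ]
}}

```text
time: 2.45
tool_pos: [367.1, -301.7, 487.0]
tcp_rot: [3.141, -0.0, 0.27]
contact_force: [0.0, -0.7, 0.0]
grip_width: 91.8
```

Request:
{"op": "send_rows", "data": {
  "targets": [
    [[0,0,-7,34,-17,0,-1],[0,0,-14,68,-34,0,-1],[0,0,-21,102,-51,0,-1],[0,0,-28,136,-68,0,-1],[0,0,-35,148.9,-70.7,0,-1]]
  ]
}}

```text
time: 2.87
tool_pos: [493.3, -191.8, 486.4]
tcp_rot: [-3.141, -0.001, 0.891]
contact_force: [0.3, -0.3, 0.6]
grip_width: 92.0
```

Request:
{"op": "send_rows", "data": {
  "targets": [
    [[0,0,-7,0,0,0,-1],[0,0,-14,0,0,30,-1],[0,0,-21,0,0,70,-1],[0,0,-28,0,0,110,-1],[0,0,-35,0,0,150,-1]]
  ]
}}

```text
time: 3.28
tool_pos: [490.5, -195.3, 335.2]
tcp_rot: [3.141, 0.001, 1.498]
contact_force: [0.4, -0.9, 0.2]
grip_width: 91.6
```

```bash
python3 -c "
from plant import *
o=get_obs();print(o)"
```

```text
{'time': 3.2833, 'joint_positions': array([-5.23981037e-01,  2.87688939e-01,  1.30559959e+00, -8.50241486e-05,
        1.54726040e+00, -4.51020938e-01]), 'dq': array([-4.07134466e-03,  1.05230964e-01,  1.13552453e+00, -5.78184891e-04,
       -1.23260140e+00, -1.45441590e+00]), 'tau': array([  0.46388118, -45.41626096, -29.10944223,   0.05004782,
         1.98795117,   1.9411283 ]), 'tool_pos': array([ 490.53895962, -195.25549955,  335.1898949 ]), 'tcp_rot': array([3.14069035e+00, 5.31445150e-04, 1.49783794e+00]), 'contact_force': array([ 0.42747519, -0.94061324,  0.20488243]), 'moment': array([-0.04384081, -0.13806116,  0.00311362]), 'grip_width': 91.57100835817143}
```

Request:
{"op": "send_rows", "data": {
  "targets": [
    [[0,0,-4.5,0,0,40,-1],[0,0,-4.5,0,0,80,-1],[0,0,-4.5,0,0,120,-1],[0,0,-4.5,0,0,160,-1],[0,0,-4.5,0,0,190,-1]]
  ]
}}

```text
time: 3.7
tool_pos: [489.6, -194.9, 143.7]
tcp_rot: [-3.139, -0.001, 1.57]
contact_force: [0.4, -0.1, 0.5]
grip_width: 91.6
```

```bash
cat > look.py <<'E'
import sys
from h import *
n=sys.argv[1]; 
t=capture('top'); s=capture('side'); save(n+'t',t); save(n+'s',s)
o=get_obs(); print(o['time'],o['tool_pos'].round(2),o['tcp_rot'].round(4),o['contact_force'].round(2),o['grip_width'].round(2))
x0=int(sys.argv[2]) if len(sys.argv)>2 else 230
a=cv2.resize(t[140:290,x0:x0+150],None,fx=2.6,fy=2.6,interpolation=cv2.INTER_CUBIC)
b=cv2.resize(s[120:320,200:400],None,fx=1.95,fy=1.95,interpolation=cv2.INTER_CUBIC)
save(n,np.hstack([a,b]))
E
python3 look.py p1
```

```text
Traceback (most recent call last):
  File "look.py", line 5, in <module>
    o=get_obs(); print(o['time'],o['tool_pos'].round(2),o['tcp_rot'].round(4),o['contact_force'].round(2),o['grip_width'].round(2))
                                                                                                          ^^^^^^^^^^^^^^^^^^^^^
AttributeError: 'float' object has no attribute 'round'
```

```bash
sed -i "s/o\['grip_width'\].round(2)/round(o['grip_width'],2)/" look.py
python3 look.py p1
```

```text
3.9 [ 491.21 -195.85  147.52] [3.1415e+00 1.0000e-04 1.5700e+00] [ 0.54 -0.42  0.32] 91.65
```

View pics/p1.png

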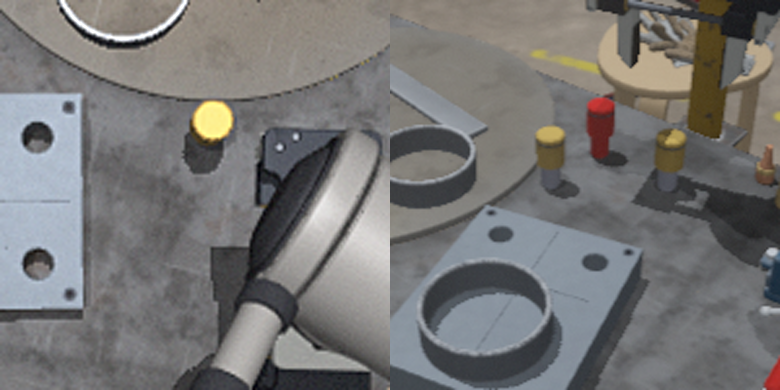

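Request:
{"op": "send_rows", "data": {
  "targets": [
    [[0,0,0,0,0,30,-1],[0,0,0,0,0,60,-1],[0,0,0,0,0,85,-1],[0,0,0,0,0,106.7,-1],[0,0,0,0,0,106.7,-1]]
  ]
}}

```text
time: 4.32
tool_pos: [490.5, -195.5, 39.0]
tcp_rot: [-3.14, -0.001, 1.57]
contact_force: [-0.6, 1.2, 0.1]
grip_width: 92.0
```

```bash
python3 look.py p2
```

```text
4.4167 [ 492.25 -196.4    42.04] [3.1390e+00 1.5000e-03 1.5701e+00] [1.03 0.1  0.44] 91.89
```

View pics/p2.png

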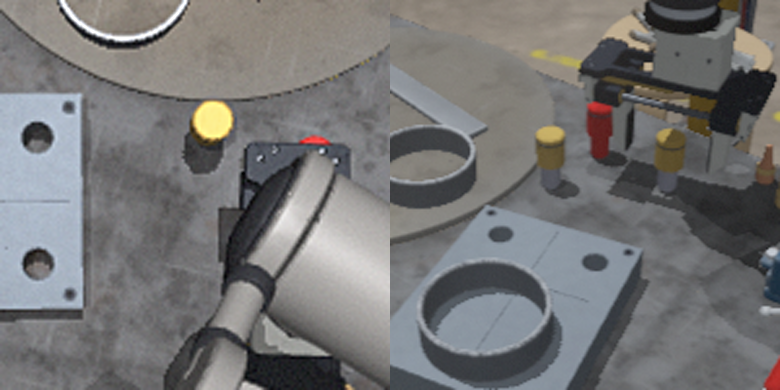

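Request:
{"op": "send_rows", "data": {
  "targets": [
    [[0,0,0,0,0,0,1],[0,0,0,0,0,0,1],[0,0,0,0,0,0,1],[0,0,0,0,0,0,1],[0,0,0,0,0,0,1]]
  ]
}}

```text
time: 4.83
tool_pos: [491.1, -195.7, 40.7]
tcp_rot: [3.141, 0.001, 1.57]
contact_force: [-0.0, -1.4, -0.4]
grip_width: 63.1
```

Request:
{"op": "send_rows", "data": {
  "targets": [
    [[0,0,0,0,0,0,1],[0,0,0,0,0,-2,1],[0,0,0,0,0,-6,1],[0,0,0,0,0,-15,1],[0,0,0,0,0,-30,1]]
  ]
}}

```text
time: 5.25
tool_pos: [490.0, -195.2, 69.7]
tcp_rot: [-3.139, -0.001, 1.57]
contact_force: [0.9, -0.6, -1.0]
grip_width: 30.0
```

```bash
python3 look.py p3
```

```text
5.35 [ 492.1  -196.3    72.25] [3.1380e+00 2.2000e-03 1.5701e+00] [-0.28 -0.66 -1.1 ] 29.35
```

View pics/p3.png

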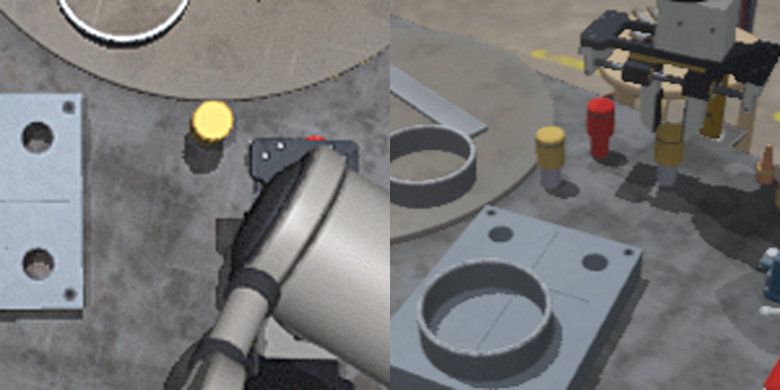

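Request:
{"op": "send_rows", "data": {
  "targets": [
    [[0,0,0,0,0,0,-1],[0,0,0,0,0,0,-1],[0,0,0,0,0,0,-1],[0,0,0,0,0,0,-1],[0,0,0,0,0,0,-1]]
  ]
}}

```text
time: 5.77
tool_pos: [490.6, -195.5, 69.6]
tcp_rot: [-3.141, -0.0, 1.57]
contact_force: [0.5, -0.2, 0.6]
grip_width: 58.8
```

```bash
python3 look.py p4; python3 - <<'E'
from h import *
s=cv2.imread('pics/p4s.png')[:,:,::-1].copy(); t0=cv2.imread('pics/side0.png')[:,:,::-1].copy()
for n,im in (('0',t0),('4',s)): print(yellow(im,(197,344),16))
save('p4c',np.hstack([crop(t0,195,340,30,6),crop(s,195,340,30,6)]))
E
```

```text
5.8667 [ 490.73 -195.55   69.77] [-3.1413e+00 -1.0000e-04  1.5700e+00] [-0.56  0.13  0.48] 67.16
(array([195.95049505, 343.76567657]), np.int32(303))
(array([196.40989399, 342.96113074]), np.int32(283))
```

View pics/p4c.png

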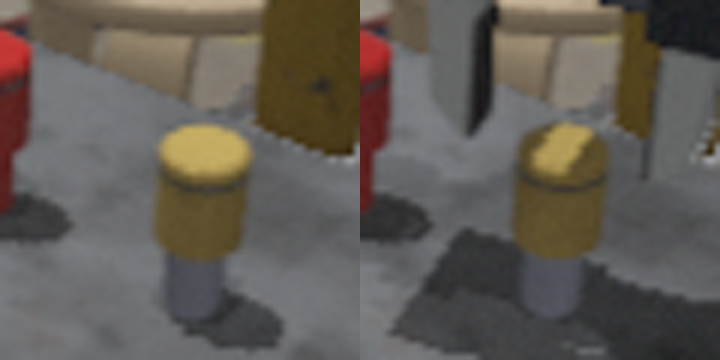

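Request:
{"op": "send_rows", "data": {
  "targets": [
    [[0,0,0,0,0,10,-0.4],[0,0,0,0,0,25,-0.4],[0,0,0,0,0,30,-0.4],[0,0,0,0,0,30,1],[0,0,0,0,0,30,1]]
  ]
}}

```text
time: 6.28
tool_pos: [490.6, -195.5, 39.6]
tcp_rot: [-3.141, -0.0, 1.57]
contact_force: [0.2, -0.1, 0.8]
grip_width: 55.6
```

Request:
{"op": "send_rows", "data": {
  "targets": [
    [[0,0,0,0,0,0,1],[0,0,0,0,0,0,1],[0,0,0,0,0,0,1],[0,0,0,0,0,0,1],[0,0,0,0,0,0,1]]
  ]
}}

```text
time: 6.7
tool_pos: [491.1, -195.7, 40.5]
tcp_rot: [3.141, 0.001, 1.57]
contact_force: [-1.2, -0.7, 3.2]
grip_width: 31.2
```

Request:
{"op": "send_rows", "data": {
  "targets": [
    [[0,0,0,0,0,0,1],[0,0,0,0,0,0,1],[0,0,0,0,0,0,1]]
  ]
}}

```text
time: 6.95
tool_pos: [491.1, -195.8, 40.5]
tcp_rot: [3.141, 0.001, 1.57]
contact_force: [-0.7, 0.8, 5.4]
grip_width: 31.0
```

Request:
{"op": "send_rows", "data": {
  "targets": [
    [[0,0,0,0,0,-5,1],[0,0,0,0,0,-20,1],[0,0,0,0,0,-45,1],[0,0,0,0,0,-70,1],[0,0,0,20,0,-70,1]]
  ]
}}

```text
time: 7.37
tool_pos: [493.4, -179.0, 114.3]
tcp_rot: [3.134, 0.005, 1.568]
contact_force: [1.6, 0.5, -0.8]
grip_width: 31.6
```

Request:
{"op": "send_rows", "data": {
  "targets": [
    [[0,0,0,35,1.8,0,1],[0,0,0,70,3,0,1],[0,0,0,105,4,0,1],[0,0,0,140,5,0,1],[0,0,0,165.2,5.8,0,1]]
  ]
}}

```text
time: 7.78
tool_pos: [495.7, -7.8, 109.7]
tcp_rot: [-3.14, -0.001, 1.571]
contact_force: [0.6, 0.4, -2.0]
grip_width: 31.1
```

Request:
{"op": "send_rows", "data": {
  "targets": [
    [[0,0,0,0,0,10,1],[0,0,0,0,0,20,1],[0,0,0,0,0,29,1],[0,0,0,0,0,29,1]]
  ]
}}

```text
time: 8.12
tool_pos: [495.2, -10.7, 78.8]
tcp_rot: [-3.137, -0.001, 1.569]
contact_force: [-1.0, 0.6, -2.4]
grip_width: 31.4
```

```bash
python3 look.py p5 200; python3 - <<'E'
from h import *
s=cv2.imread('pics/p5s.png')[:,:,::-1].copy();save('p5c',crop(s,225,290,75,5))
E
```

```text
8.2167 [496.32 -11.16  80.38] [-3.1399e+00 -1.0000e-04  1.5687e+00] [-0.25  0.13 -2.41] 31.69
```

View pics/p5.png

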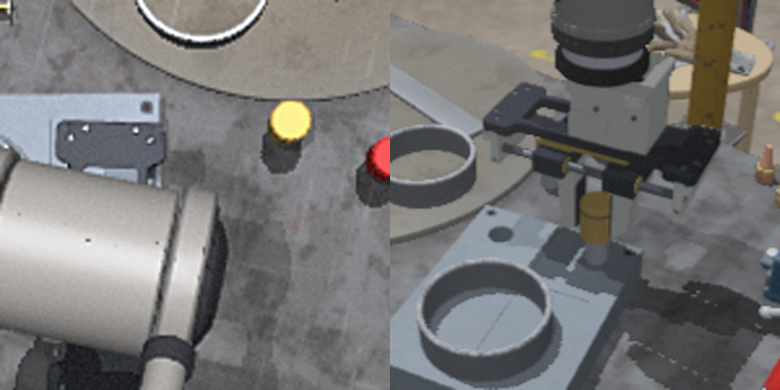

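View pics/p5c.png

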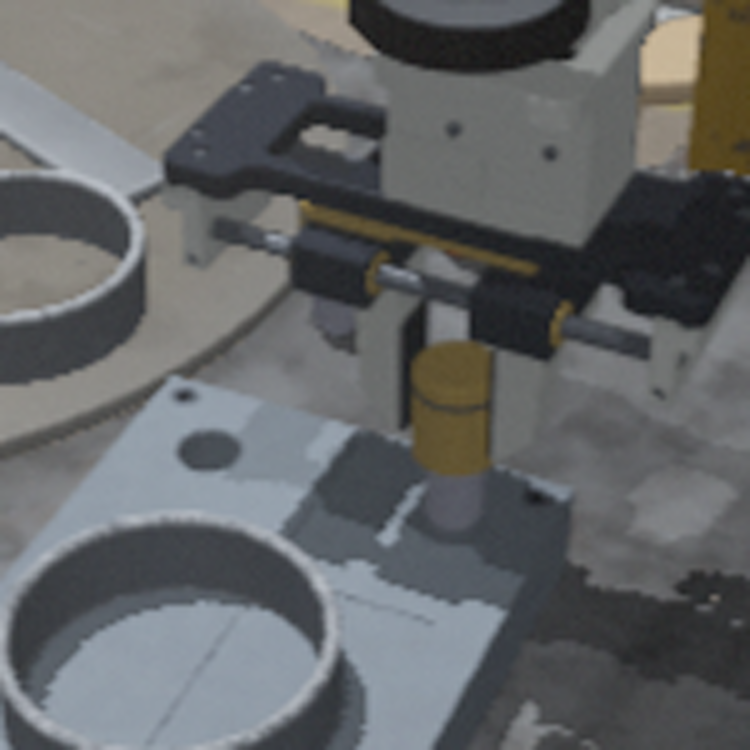

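```bash
cat > al.py <<'E'
import sys
from h import *
n=sys.argv[1]; x,y,zf=map(float,sys.argv[2:5])
s=cv2.imread('pics/%ss.png'%n)
for rc in np.r_[proj(drum(x,y,zf),'side')]: cv2.circle(s,(int(round(rc[1])),int(round(rc[0]))),0,(255,0,0),-1)
for rc in np.r_[proj(circ(x,y,zf,11),'side')]: cv2.circle(s,(int(round(rc[1])),int(round(rc[0]))),0,(0,0,255),-1)
for rc in np.r_[proj(circ(float(sys.argv[5]),float(sys.argv[6]),36,12.25),'side')]: cv2.circle(s,(int(round(rc[1])),int(round(rc[0]))),0,(0,255,0),-1)
c=proj([x,y,zf+30],'side')[0]
a=s[int(c[0]-30):int(c[0]+30),int(c[1]-30):int(c[1]+30)]
cv2.imwrite('pics/%sal.png'%n,cv2.resize(a,None,fx=9,fy=9,interpolation=cv2.INTER_NEAREST))
E
python3 al.py p5 496.4 -10.7 41 496.4 -10.3
```

```text
(no output)
```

View pics/p5al.png

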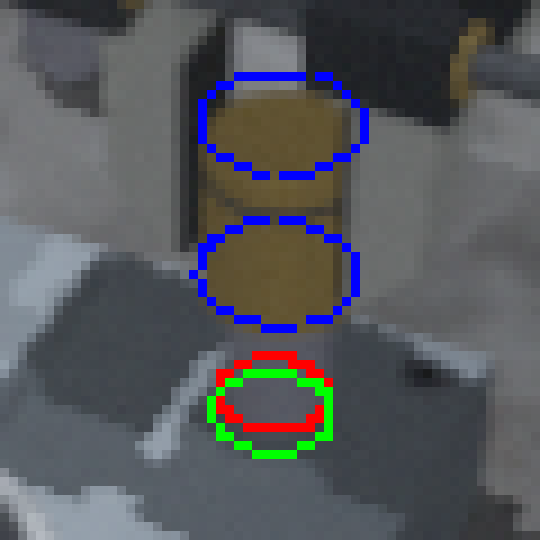

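Request:
{"op": "send_rows", "data": {
  "targets": [
    [[0,0,0,0,0,2,1],[0,0,0,0,0,4,1],[0,0,0,0,0,5.5,1],[0,0,0,0,0,7,1],[0,0,0,0,0,8,1]]
  ]
}}

```text
time: 8.63
tool_pos: [496.8, -10.5, 72.9]
tcp_rot: [3.141, 0.0, 1.57]
contact_force: [-0.5, -0.3, -0.6]
grip_width: 31.5
```

Request:
{"op": "send_rows", "data": {
  "targets": [
    [[0,0,0,0,0,2,1],[0,0,0,0,0,3.5,1],[0,0,0,0,0,5,1],[0,0,0,0,0,6,1]]
  ]
}}

```text
time: 8.97
tool_pos: [496.7, -10.3, 66.8]
tcp_rot: [-3.141, 0.0, 1.57]
contact_force: [1.0, -0.6, -1.9]
grip_width: 31.7
```

In the bore, nearly free. Going on down (commanded TCP z now 67).

Request:
{"op": "send_rows", "data": {
  "targets": [
    [[0,0,0,0,0,4,1],[0,0,0,0,0,8,1],[0,0,0,0,0,12,1],[0,0,0,0,0,15,1]]
  ]
}}

```text
time: 9.3
tool_pos: [496.5, -10.4, 51.3]
tcp_rot: [-3.141, -0.0, 1.57]
contact_force: [-0.2, 0.1, -1.0]
grip_width: 31.3
```

Request:
{"op": "send_rows", "data": {
  "targets": [
    [[0,0,0,0,0,2,1],[0,0,0,0,0,4,1],[0,0,0,0,0,6,1],[0,0,0,0,0,7,1],[0,0,0,0,0,7,1]]
  ]
}}

```text
time: 9.72
tool_pos: [496.7, -10.4, 44.8]
tcp_rot: [-3.141, 0.0, 1.57]
contact_force: [-0.7, 0.0, -2.5]
grip_width: 31.3
```

Request:
{"op": "send_rows", "data": {
  "targets": [
    [[0,0,0,0,0,0.7,1],[0,0,0,0,0,1.3,1],[0,0,0,0,0,1.8,1],[0,0,0,0,0,1.8,1]]
  ]
}}

```text
time: 10.05
tool_pos: [497.2, -10.5, 44.4]
tcp_rot: [3.14, 0.0, 1.57]
contact_force: [-1.7, 0.7, 9.9]
grip_width: 31.6
```

Request:
{"op": "send_rows", "data": {
  "targets": [
    [[0,0,0,0,0,-0.8,1],[0,0,0,0,0,-0.8,-1],[0,0,0,0,0,-0.8,-1],[0,0,0,0,0,-0.8,-1],[0,0,0,0,0,-0.8,-1]]
  ]
}}

```text
time: 10.47
tool_pos: [496.8, -10.4, 43.9]
tcp_rot: [3.142, 0.0, 1.57]
contact_force: [0.0, 0.6, -0.4]
grip_width: 53.1
```

Request:
{"op": "send_rows", "data": {
  "targets": [
    [[0,0,0,0,0,-4,-1],[0,0,0,0,0,-15,-1],[0,0,0,0,0,-35,-1],[0,0,0,0,0,-66,-1]]
  ]
}}

```text
time: 10.8
tool_pos: [495.1, -10.1, 108.9]
tcp_rot: [-3.136, -0.001, 1.57]
contact_force: [-0.2, -0.5, 0.7]
grip_width: 79.7
```

```bash
python3 go.py 496.5 -10.3 110 1.5703 610 -143.3 110 1.5708
```

```text
shift [-132.9  113.6    0. ] turn z -0.0 rows 5.0
```

Request:
{"op": "send_rows", "data": {
  "targets": [
    [[0,0,0,-30,25,0,-1],[0,0,0,-60,50,0,-1],[0,0,0,-90,76,0,-1],[0,0,0,-120,103,0,-1],[0,0,0,-133,113.5,0,-1]]
  ]
}}

```text
time: 11.22
tool_pos: [612.9, -147.5, 110.4]
tcp_rot: [3.139, 0.002, 1.568]
contact_force: [-0.9, 1.1, 0.5]
grip_width: 91.9
```

Request:
{"op": "send_rows", "data": {
  "targets": [
    [[0,0,0,0,0,0,-1],[0,0,0,0,0,20,-0.3],[0,0,0,0,0,45,-0.3],[0,0,0,0,0,65,-0.3],[0,0,0,0,0,70,-0.3]]
  ]
}}

```text
time: 11.63
tool_pos: [607.5, -142.0, 36.7]
tcp_rot: [-3.135, -0.002, 1.57]
contact_force: [-0.7, 0.6, -0.7]
grip_width: 69.7
```

```bash
python3 look.py p6 200
```

```text
11.7333 [ 609.09 -142.62   39.14] [-3.1388e+00 -1.0000e-03  1.5705e+00] [1.31 0.34 0.53] 62.42
```

View pics/p6.png

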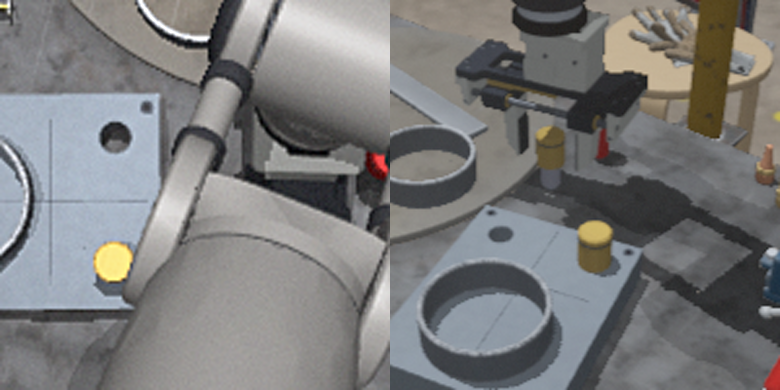

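Pin 1 stands seated in bore A (crop ~ (595,245) side); the fingers straddle pin 2. Closing.

Request:
{"op": "send_rows", "data": {
  "targets": [
    [[0,0,0,0,0,0,1],[0,0,0,0,0,0,1],[0,0,0,0,0,0,1],[0,0,0,0,0,0,1],[0,0,0,0,0,0,1]]
  ]
}}

```text
time: 12.15
tool_pos: [610.5, -143.6, 40.8]
tcp_rot: [3.14, 0.001, 1.57]
contact_force: [-1.2, 0.5, 6.2]
grip_width: 31.7
```

Request:
{"op": "send_rows", "data": {
  "targets": [
    [[0,0,0,0,0,0,1],[0,0,0,0,0,0,1],[0,0,0,0,0,0,1],[0,0,0,0,0,0,1]]
  ]
}}

```text
time: 12.48
tool_pos: [610.5, -143.6, 40.8]
tcp_rot: [3.141, 0.0, 1.57]
contact_force: [-1.5, -0.5, 6.2]
grip_width: 31.7
```

```bash
python3 go.py 610 -143.3 110 1.5703 596.5 -6.7 110 1.5708
```

```text
shift [136.6 -13.6  -0. ] turn z -0.0 rows 4.0
```

Request:
{"op": "send_rows", "data": {
  "targets": [
    [[0,0,0,0,0,-5,1],[0,0,0,0,0,-20,1],[0,0,0,0,0,-45,1],[0,0,0,0,0,-70,1],[0,0,0,15,-1.5,-70,1]]
  ]
}}

```text
time: 12.9
tool_pos: [611.5, -131.4, 115.1]
tcp_rot: [3.133, 0.004, 1.568]
contact_force: [1.0, -0.8, -0.0]
grip_width: 31.4
```

Request:
{"op": "send_rows", "data": {
  "targets": [
    [[0,0,0,30,-3,0,1],[0,0,0,60,-6,0,1],[0,0,0,90,-9,0,1],[0,0,0,112,-11,0,1],[0,0,0,121.6,-12.1,0,1]]
  ]
}}

```text
time: 13.32
tool_pos: [595.4, -3.4, 109.3]
tcp_rot: [-3.14, -0.001, 1.573]
contact_force: [-0.7, -1.3, -1.5]
grip_width: 31.4
```

Request:
{"op": "send_rows", "data": {
  "targets": [
    [[0,0,0,0,0,10,1],[0,0,0,0,0,20,1],[0,0,0,0,0,29,1],[0,0,0,0,0,29,1]]
  ]
}}

```text
time: 13.65
tool_pos: [595.0, -8.1, 77.8]
tcp_rot: [-3.137, -0.0, 1.568]
contact_force: [-0.3, 0.0, -1.8]
grip_width: 31.5
```

```bash
python3 look.py p7 200;python3 al.py p7 596.4 -6.7 41 596.4 -6.7
```

```text
13.75 [596.27  -8.05  79.88] [-3.1397 -0.      1.5684] [-0.59  0.27 -1.08] 31.46
```

View pics/p7al.png

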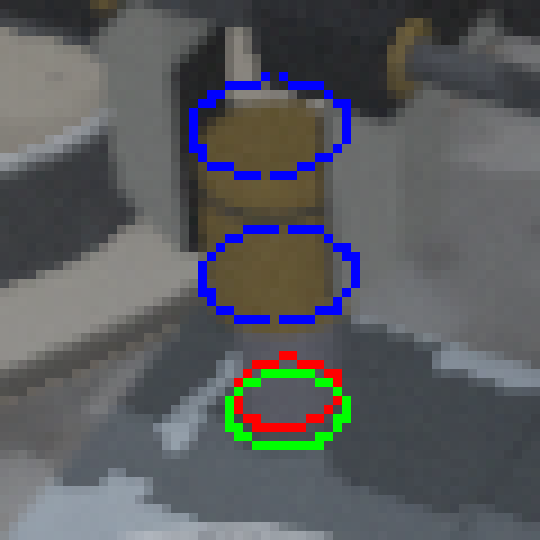

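Request:
{"op": "send_rows", "data": {
  "targets": [
    [[0,0,0,0,0,2,1],[0,0,0,0,0,4,1],[0,0,0,0,0,5.5,1],[0,0,0,0,0,7,1],[0,0,0,0,0,8,1]]
  ]
}}

```text
time: 14.17
tool_pos: [596.7, -6.9, 73.0]
tcp_rot: [3.141, 0.0, 1.57]
contact_force: [0.6, -0.4, -1.7]
grip_width: 31.4
```

Request:
{"op": "send_rows", "data": {
  "targets": [
    [[0,0,0,0,0,1,1],[0,0,0,0,0,2,1],[0,0,0,0,0,3,1]]
  ]
}}

```text
time: 14.42
tool_pos: [596.7, -6.8, 70.0]
tcp_rot: [3.141, 0.0, 1.57]
contact_force: [-0.5, 0.5, -1.4]
grip_width: 31.3
```

In freely. Commanded z 70; descend to 45, then touch.

Request:
{"op": "send_rows", "data": {
  "targets": [
    [[0,0,0,0,0,4,1],[0,0,0,0,0,8,1],[0,0,0,0,0,12,1],[0,0,0,0,0,16,1],[0,0,0,0,0,20,1]]
  ]
}}

```text
time: 14.83
tool_pos: [596.5, -6.9, 49.4]
tcp_rot: [-3.141, 0.0, 1.57]
contact_force: [-0.1, 0.7, -1.5]
grip_width: 31.9
```

Request:
{"op": "send_rows", "data": {
  "targets": [
    [[0,0,0,0,0,2,1],[0,0,0,0,0,4,1],[0,0,0,0,0,5.5,1],[0,0,0,0,0,6.3,1],[0,0,0,0,0,6.3,1]]
  ]
}}

```text
time: 15.25
tool_pos: [597.1, -6.9, 44.8]
tcp_rot: [3.14, 0.0, 1.57]
contact_force: [-1.4, 0.7, 4.9]
grip_width: 31.0
```

Request:
{"op": "send_rows", "data": {
  "targets": [
    [[0,0,0,0,0,0.6,1],[0,0,0,0,0,0.6,1],[0,0,0,0,0,-0.2,-1],[0,0,0,0,0,-0.2,-1],[0,0,0,0,0,-0.2,-1]]
  ]
}}

```text
time: 15.67
tool_pos: [596.9, -6.9, 44.1]
tcp_rot: [3.141, 0.0, 1.57]
contact_force: [0.2, -0.0, 0.1]
grip_width: 47.4
```

Request:
{"op": "send_rows", "data": {
  "targets": [
    [[0,0,0,0,0,0,-1],[0,0,0,0,0,-3,-1],[0,0,0,0,0,-20,-1],[0,0,0,0,0,-50,-1],[0,0,0,0,0,-85,-1]]
  ]
}}

```text
time: 16.08
tool_pos: [595.3, -6.7, 128.0]
tcp_rot: [-3.137, -0.001, 1.57]
contact_force: [-0.4, 0.7, -0.1]
grip_width: 80.4
```

```bash
cat > ring.py <<'E'
from h import *
def rr(c):
    b=[]
    for d in regions_of('ring_mid',c):
        m=d['region'].astype(np.uint8); cs,_=cv2.findContours(m,cv2.RETR_EXTERNAL,cv2.CHAIN_APPROX_NONE)
        if not cs: continue
        k=max(cs,key=cv2.contourArea); M=cv2.moments(cv2.convexHull(k)); 
        b.append((d['conf'],np.array([M['m01'],M['m10']])/M['m00'],M['m00']))
    return b
import sys
obs=[]
for c in ('top','side'):
    im=capture(c); save(sys.argv[1]+c,im)
    for conf,ce,ar in rr(c):
        f=lambda p:hullcent(np.r_[circ(p[0],p[1],36,56.5),circ(p[0],p[1],72,56.5)],c)[0]-ce
        q=least_squares(f,[545,110],diff_step=1e-4).x
        print(c,round(conf,2),ce.round(1),round(ar),round(hullcent(np.r_[circ(*q,36,56.5),circ(*q,72,56.5)],c)[1]),q.round(1))
o=get_obs(); print(o['time'],o['tool_pos'].round(2))
E
python3 ring.py r1
```

```text
top 0.67 [214.1 198.8] 932 2632 [548.3  79.8]
side 0.74 [283.6 247.9] 3574 3761 [544.  113.2]
16.2833 [597.15  -6.92 129.95]
```

View pics/r1side.png

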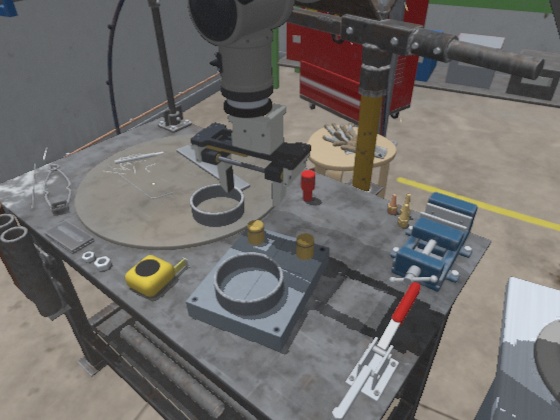

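View pics/r1top.png

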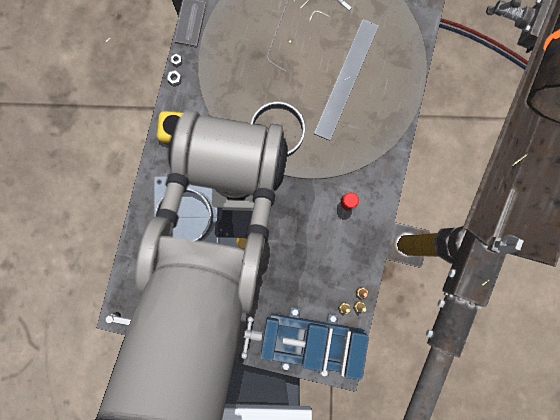

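```bash
python3 - <<'E'
from h import *
print(unproj((216.2,183.8),72,'top'))
t=cv2.imread('pics/top0.png'); s=cv2.imread('pics/side0.png')
for c,im in(('top',t),('side',s)):
    for z in (36,72):
        for rc in proj(circ(543.5,112.7,z,56.5,200),c): im[int(round(rc[0])),int(round(rc[1]))]=(0,0,255)
cv2.imwrite('pics/r2.png',np.hstack([cv2.resize(t[175:260,140:225],(400,400),interpolation=cv2.INTER_NEAREST),cv2.resize(s[240:330,205:295],(400,400),interpolation=cv2.INTER_NEAREST)]))
# nest and final
p=np.array([543.7,66.5]); a=.036; R=np.array([[np.cos(a),-np.sin(a)],[np.sin(a),np.cos(a)]])
print('nest',R@[0,-23.5]+p,'ring in plate',R.T@(np.array([543.5,112.7])-p))
E
```

```text
[542.49448222 107.98673262  72.        ]
nest [544.54581728  43.01522636] ring in plate [ 1.46297036 46.17726408]
```

View pics/r2.png

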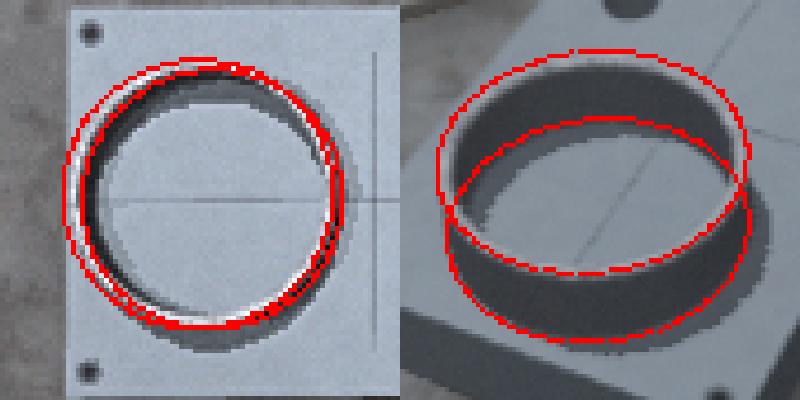

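Request:
{"op": "send_rows", "data": {
  "targets": [
    [[0,0,7,25,-8,0,-1],[0,0,14,60,-19,0,-1],[0,0,21,95,-31,0,-0.1],[0,0,28,130,-42,0,-0.1],[0,0,35,160,-52,0,-0.1]]
  ]
}}

```text
time: 16.7
tool_pos: [542.9, 154.8, 127.2]
tcp_rot: [-3.139, 0.002, 0.953]
contact_force: [-0.0, -0.7, -0.3]
grip_width: 76.4
```

```bash
python3 go.py 544.5 153.3 128.9 0.9595 541 164.5 128.9 0.036
```

```text
shift [ 7.2 -9.3 -0. ] turn z 52.9 rows 1.0
```

Request:
{"op": "send_rows", "data": {
  "targets": [
    [[0,0,7,2,-2,0,-0.1],[0,0,14,4,-4,0,-0.1],[0,0,21,7.2,-9.3,0,-0.1],[0,0,28,7.2,-9.3,0,-0.1],[0,0,35,7.2,-9.3,0,-0.1]]
  ]
}}

```text
time: 17.12
tool_pos: [540.1, 164.7, 127.2]
tcp_rot: [-3.141, 0.003, 0.343]
contact_force: [0.7, -1.6, -0.2]
grip_width: 50.9
```

Request:
{"op": "send_rows", "data": {
  "targets": [
    [[0,0,7,0,0,0,-0.1],[0,0,14,0,0,10,-0.1],[0,0,17.9,0,0,30,-0.1],[0,0,17.9,0,0,45,-0.1],[0,0,17.9,0,0,45,-0.1]]
  ]
}}

```text
time: 17.53
tool_pos: [538.3, 163.9, 79.5]
tcp_rot: [3.14, 0.009, 0.036]
contact_force: [-0.7, -0.2, -0.3]
grip_width: 50.4
```

```bash
python3 look.py r3 140; python3 - <<'E'
from h import *
s=cv2.imread('pics/r3s.png')[:,:,::-1].copy();save('r3c',cv2.resize(s[190:330,180:330],None,fx=4,fy=4,interpolation=cv2.INTER_CUBIC))
E
```

```text
17.6333 [540.4  164.26  82.7 ] [3.1411 0.0032 0.0364] [-0.63 -0.75 -0.12] 50.43
```

View pics/r3c.png

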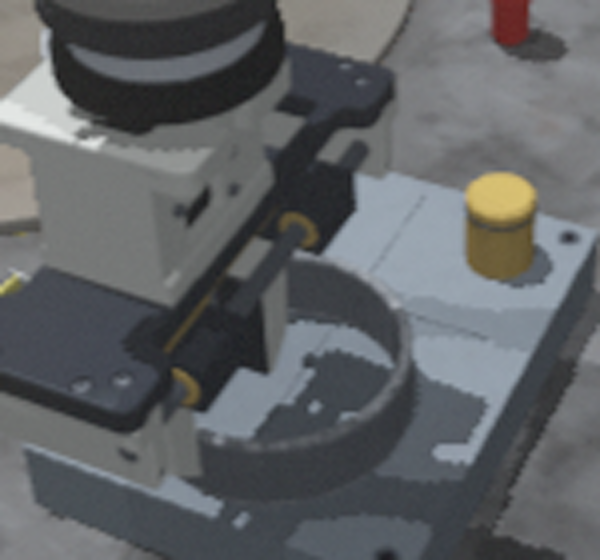

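Request:
{"op": "send_rows", "data": {
  "targets": [
    [[0,0,0,0,0,10,-0.1],[0,0,0,0,0,20,-0.1],[0,0,0,0,0,30,-0.1],[0,0,0,0,0,38,-0.1],[0,0,0,0,0,41.5,-0.1]]
  ]
}}

```text
time: 18.05
tool_pos: [540.4, 164.2, 40.7]
tcp_rot: [3.141, 0.002, 0.036]
contact_force: [0.2, -1.0, -0.7]
grip_width: 50.4
```

Request:
{"op": "send_rows", "data": {
  "targets": [
    [[0,0,0,0,0,0,0.1],[0,0,0,0,0,0,0.3],[0,0,0,0,0,0,0.4],[0,0,0,0,0,0,0.5],[0,0,0,0,0,0,0.6]]
  ]
}}

```text
time: 18.47
tool_pos: [541.6, 164.5, 42.9]
tcp_rot: [-3.142, -0.001, 0.036]
contact_force: [-0.4, 0.4, -0.6]
grip_width: 21.7
```

```bash
python3 look.py r4 140; python3 - <<'E'
from h import *
s=cv2.imread('pics/r4s.png')[:,:,::-1].copy();save('r4c',cv2.resize(s[190:330,180:330],None,fx=4,fy=4,interpolation=cv2.INTER_CUBIC))
E
```

```text
18.5667 [541.45 164.44  42.72] [ 3.1416e+00 -6.0000e-04  3.6000e-02] [0.13 0.6  0.41] 19.11
```

View pics/r4c.png

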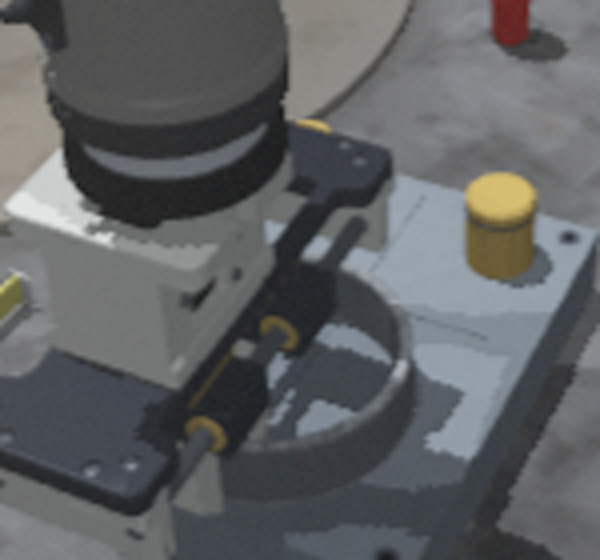

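Request:
{"op": "send_rows", "data": {
  "targets": [
    [[0,0,0,0,0,0,0.8],[0,0,0,0,0,0,1],[0,0,0,0,0,0,1],[0,0,0,0,0,0,1],[0,0,0,0,0,0,1]]
  ]
}}

```text
time: 18.98
tool_pos: [541.4, 164.4, 42.5]
tcp_rot: [3.142, -0.0, 0.036]
contact_force: [0.1, -0.2, 1.0]
grip_width: 8.2
```

Request:
{"op": "send_rows", "data": {
  "targets": [
    [[0,0,0,0,0,0,1],[0,0,0,0,0,0,1],[0,0,0,0,0,0,1]]
  ]
}}

```text
time: 19.23
tool_pos: [541.4, 164.4, 42.5]
tcp_rot: [3.142, -0.0, 0.036]
contact_force: [0.2, -0.0, 2.0]
grip_width: 7.9
```

Request:
{"op": "send_rows", "data": {
  "targets": [
    [[0,0,0,0,1,0,1],[0,0,0,0,3,0,1],[0,0,0,0,6,0,1],[0,0,0,0,10,0,1],[0,0,0,0,14,0,1]]
  ]
}}

```text
time: 19.65
tool_pos: [541.8, 150.2, 42.5]
tcp_rot: [-3.141, -0.0, 0.036]
contact_force: [1.5, 2.8, 2.0]
grip_width: 7.6
```

Request:
{"op": "send_rows", "data": {
  "targets": [
    [[0,0,0,-0.2,4,0,1],[0,0,0,-0.3,8,0,1],[0,0,0,-0.5,12,0,1],[0,0,0,-0.6,16,0,1],[0,0,0,-0.8,20,0,1]]
  ]
}}

```text
time: 20.07
tool_pos: [541.7, 130.0, 42.4]
tcp_rot: [3.142, -0.0, 0.036]
contact_force: [-0.3, 2.1, 2.1]
grip_width: 7.8
```

Request:
{"op": "send_rows", "data": {
  "targets": [
    [[0,0,0,0,4,0,1],[0,0,0,0,8,0,1],[0,0,0,0,11,0,1],[0,0,0,0,14,0,1],[0,0,0,0,16,0,1]]
  ]
}}

```text
time: 20.48
tool_pos: [542.3, 113.9, 42.4]
tcp_rot: [3.141, 0.0, 0.036]
contact_force: [-0.3, 1.3, 2.4]
grip_width: 8.1
```

```bash
python3 look.py r5 140; python3 - <<'E'
from h import *
s=cv2.imread('pics/r5s.png')[:,:,::-1].copy();save('r5c',cv2.resize(s[190:330,200:350],None,fx=4,fy=4,interpolation=cv2.INTER_CUBIC))
E
```

```text
20.5833 [542.32 113.58  42.35] [3.1406e+00 1.0000e-04 3.5900e-02] [ 0.85 -1.83  2.74] 8.01
```

View pics/r5c.png

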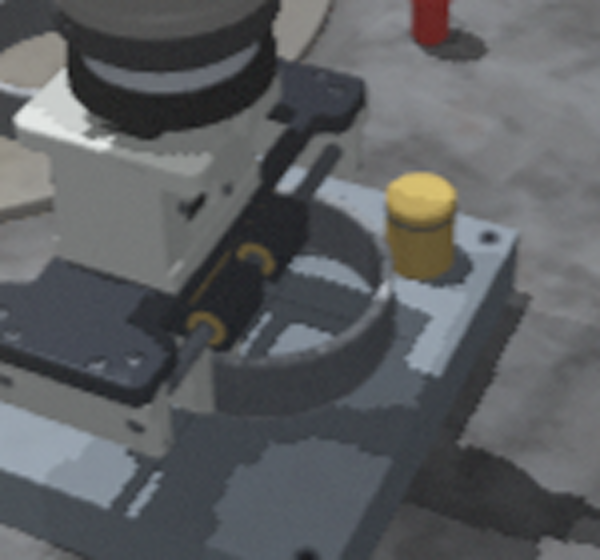

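Request:
{"op": "send_rows", "data": {
  "targets": [
    [[0,0,0,0,1.5,0,1],[0,0,0,0,3,0,1],[0,0,0,0,4.5,0,1],[0,0,0,0,6,0,1],[0,0,0,0,7.5,0,1]]
  ]
}}

```text
time: 21.0
tool_pos: [542.6, 106.9, 42.4]
tcp_rot: [-3.142, -0.0, 0.036]
contact_force: [0.5, 2.8, 3.8]
grip_width: 7.9
```

Request:
{"op": "send_rows", "data": {
  "targets": [
    [[0,0,0,0,0.8,0,1],[0,0,0,0,1.6,0,1],[0,0,0,0,2.4,0,1],[0,0,0,0,3.2,0,1],[0,0,0,0,4,0,1]]
  ]
}}

```text
time: 21.42
tool_pos: [542.7, 102.9, 42.4]
tcp_rot: [3.142, -0.0, 0.036]
contact_force: [0.3, 1.9, 3.3]
grip_width: 7.8
```

Request:
{"op": "send_rows", "data": {
  "targets": [
    [[0,0,0,0,0.5,0,1],[0,0,0,0,1,0,1],[0,0,0,0,1.5,0,1],[0,0,0,0,2,0,1]]
  ]
}}

```text
time: 21.75
tool_pos: [542.8, 100.9, 42.4]
tcp_rot: [3.141, -0.0, 0.036]
contact_force: [-0.0, 1.0, 3.1]
grip_width: 8.0
```

Request:
{"op": "send_rows", "data": {
  "targets": [
    [[0,0,0,0,0.4,0,1],[0,0,0,0,0.8,0,1],[0,0,0,0,1.2,0,1],[0,0,0,0,1.6,0,1]]
  ]
}}

```text
time: 22.08
tool_pos: [542.9, 99.3, 42.4]
tcp_rot: [3.142, -0.0, 0.036]
contact_force: [-0.8, 2.1, 2.8]
grip_width: 8.0
```

Request:
{"op": "send_rows", "data": {
  "targets": [
    [[0,0,0,0,0.4,0,1],[0,0,0,0,0.8,0,1],[0,0,0,0,1.2,0,1]]
  ]
}}

```text
time: 22.33
tool_pos: [542.9, 98.2, 42.4]
tcp_rot: [-3.142, -0.0, 0.036]
contact_force: [1.0, 2.7, 3.1]
grip_width: 7.8
```

Request:
{"op": "send_rows", "data": {
  "targets": [
    [[0,0,0,0,0.3,0,1],[0,0,0,0,0.6,0,1],[0,0,0,0,0.9,0,1],[0,0,0,0,0.9,0,1]]
  ]
}}

```text
time: 22.67
tool_pos: [543.2, 97.4, 42.5]
tcp_rot: [-3.141, -0.001, 0.036]
contact_force: [2.5, 4.1, 2.4]
grip_width: 7.6
```

Request:
{"op": "send_rows", "data": {
  "targets": [
    [[0,0,0,0,0.3,0,1],[0,0,0,0,0.6,0,1],[0,0,0,0,0.6,0,1]]
  ]
}}

```text
time: 22.92
tool_pos: [543.4, 96.8, 42.5]
tcp_rot: [-3.141, -0.001, 0.036]
contact_force: [1.9, 4.1, 3.0]
grip_width: 8.0
```

Request:
{"op": "send_rows", "data": {
  "targets": [
    [[0,0,0,0.3,0.3,0,1],[0,0,0,0.6,0.6,0,1],[0,0,0,0.6,0.6,0,1]]
  ]
}}

```text
time: 23.17
tool_pos: [544.0, 96.4, 42.5]
tcp_rot: [-3.141, -0.001, 0.036]
contact_force: [2.0, 6.2, 2.5]
grip_width: 7.8
```

Request:
{"op": "send_rows", "data": {
  "targets": [
    [[0,0,0,0.2,0.3,0,1],[0,0,0,0.2,0.5,0,1],[0,0,0,0.2,0.5,0,1]]
  ]
}}

```text
time: 23.42
tool_pos: [544.4, 96.0, 42.5]
tcp_rot: [-3.141, -0.001, 0.036]
contact_force: [2.4, 5.9, 2.3]
grip_width: 7.9
```

Request:
{"op": "send_rows", "data": {
  "targets": [
    [[0,0,0,0.3,0.2,0,1],[0,0,0,0.5,0.5,0,1],[0,0,0,0.5,0.5,0,1]]
  ]
}}

```text
time: 23.67
tool_pos: [544.9, 95.5, 42.6]
tcp_rot: [-3.141, -0.002, 0.036]
contact_force: [3.6, 4.8, 1.1]
grip_width: 7.9
```

Request:
{"op": "send_rows", "data": {
  "targets": [
    [[0,0,0,0.3,0.2,0,1],[0,0,0,0.5,0.4,0,1],[0,0,0,0.5,0.4,0,1]]
  ]
}}

```text
time: 23.92
tool_pos: [545.4, 95.1, 42.5]
tcp_rot: [-3.141, -0.001, 0.036]
contact_force: [3.0, 5.2, 1.2]
grip_width: 7.8
```

```bash
python3 look.py r6 140; python3 - <<'E'
from h import *
s=cv2.imread('pics/r6s.png')[:,:,::-1].copy();save('r6c',cv2.resize(s[190:320,200:350],None,fx=4,fy=4,interpolation=cv2.INTER_CUBIC))
print(get_obs()['moment'])
E
```

```text
24.0167 [545.38  95.04  42.52] [-3.1412e+00 -1.4000e-03  3.5900e-02] [3.02 4.83 3.46] 8.06
[ 0.86436902 -0.42275669  0.07187561]
```

View pics/r6c.png

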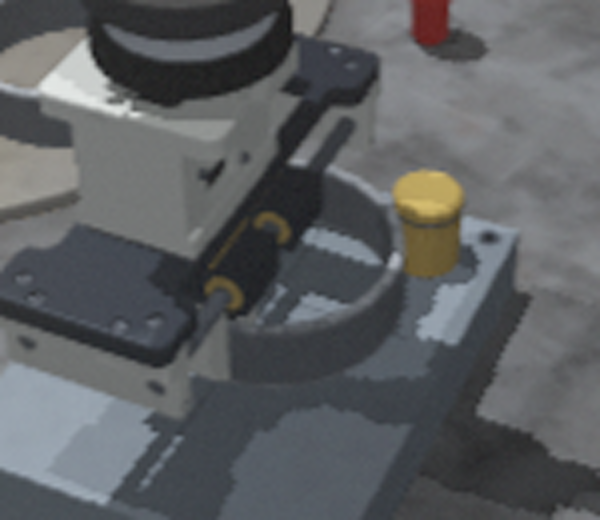

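```bash
python3 - <<'E'
from h import *
for n in ('r6',):
    s=cv2.imread('pics/%ss.png'%n)
    for z in (36,72):
        for rc in proj(circ(547.2,41,z,56.5,300),'side'): s[int(round(rc[0])),int(round(rc[1]))]=(0,0,255)
        for rc in proj(circ(544.5,43,z,56.5,300),'side'): s[int(round(rc[0])),int(round(rc[1]))]=(0,255,0)
    for rc in np.r_[proj(circ(496.5,-10.3,36,16),'side'),proj(circ(496.5,-10.3,74,16),'side'),proj(circ(596.5,-6.7,74,16),'side')]: s[int(round(rc[0])),int(round(rc[1]))]=(255,0,0)
    cv2.imwrite('pics/r6o.png',cv2.resize(s[210:310,220:340],None,fx=6,fy=6,interpolation=cv2.INTER_NEAREST))
    t=cv2.imread('pics/%st.png'%n)
    cv2.imwrite('pics/r6to.png',cv2.resize(t[150:290,140:300],None,fx=4,fy=4,interpolation=cv2.INTER_NEAREST))
E
```

```text
(no output)
```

View pics/r6o.png

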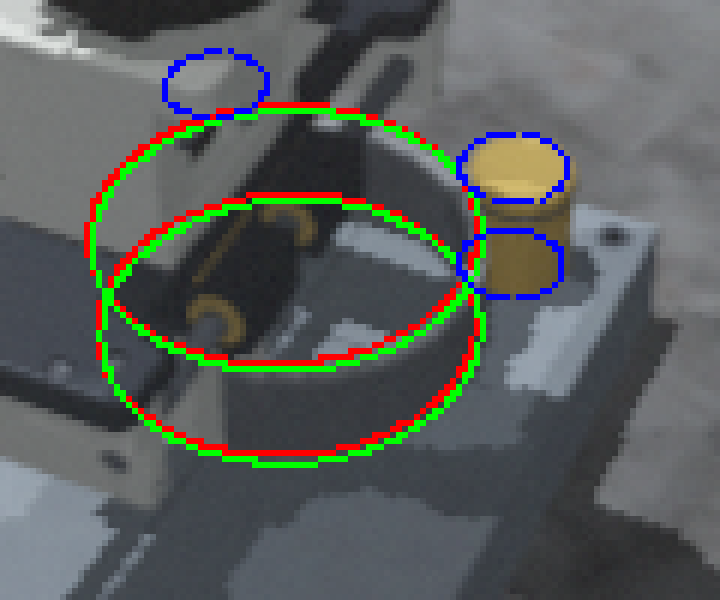

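View pics/r6to.png

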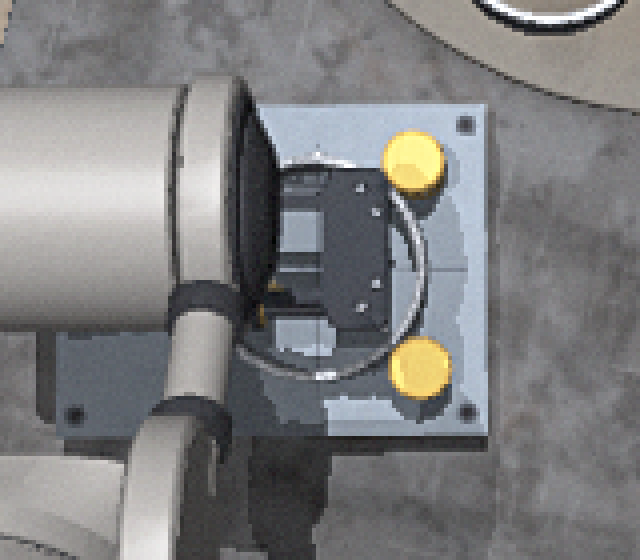

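Request:
{"op": "send_rows", "data": {
  "targets": [
    [[0,0,0,0.3,0.2,0,1],[0,0,0,0.6,0.3,0,1],[0,0,0,0.6,0.3,0,1]]
  ]
}}

```text
time: 24.27
tool_pos: [545.8, 94.8, 42.5]
tcp_rot: [-3.141, -0.001, 0.036]
contact_force: [2.0, 5.7, 2.8]
grip_width: 7.9
```

Request:
{"op": "send_rows", "data": {
  "targets": [
    [[0,0,0,0.3,0.2,0,1],[0,0,0,0.6,0.3,0,1],[0,0,0,0.6,0.3,0,1]]
  ]
}}

```text
time: 24.52
tool_pos: [546.3, 94.5, 42.5]
tcp_rot: [-3.141, -0.001, 0.036]
contact_force: [1.5, 5.0, 2.7]
grip_width: 7.6
```

Lateral force is falling; push straight on now.

Request:
{"op": "send_rows", "data": {
  "targets": [
    [[0,0,0,0,0.3,0,1],[0,0,0,0,0.6,0,1],[0,0,0,0,0.6,0,1]]
  ]
}}

```text
time: 24.77
tool_pos: [546.3, 94.3, 42.5]
tcp_rot: [-3.141, -0.001, 0.036]
contact_force: [1.6, 8.7, 2.6]
grip_width: 7.8
```

Request:
{"op": "send_rows", "data": {
  "targets": [
    [[0,0,0,0,0.3,0,1],[0,0,0,0,0.6,0,1],[0,0,0,0,0.6,0,1]]
  ]
}}

```text
time: 25.02
tool_pos: [546.4, 94.1, 42.6]
tcp_rot: [-3.14, -0.001, 0.036]
contact_force: [1.1, 9.5, 3.2]
grip_width: 8.2
```

```bash
python3 look.py r7 140; python3 - <<'E'
from h import *
t=cv2.imread('pics/r7t.png')
cv2.imwrite('pics/r7to.png',cv2.resize(t[165:265,180:280],None,fx=6,fy=6,interpolation=cv2.INTER_CUBIC))
E
```

```text
25.1167 [546.37  94.11  42.55] [-3.14e+00 -1.00e-03  3.57e-02] [3.34 9.59 2.67] 7.85
```

View pics/r7to.png

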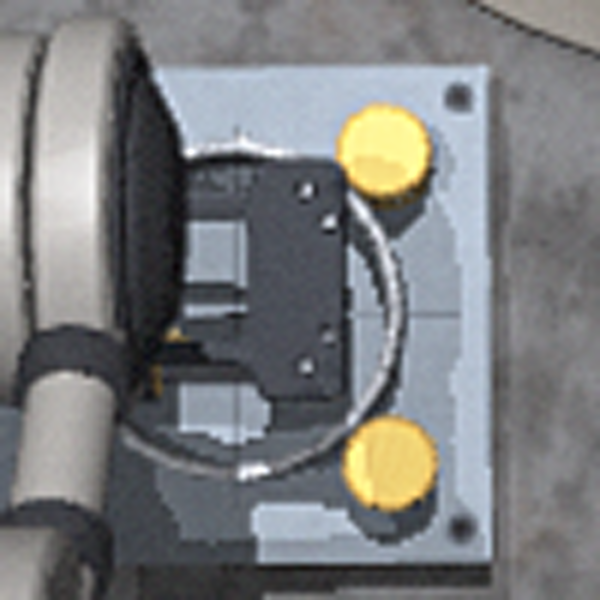

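Request:
{"op": "send_rows", "data": {
  "targets": [
    [[0,0,0,0.2,0.2,0,1],[0,0,0,0.4,0.4,0,1],[0,0,0,0.5,0.5,0,1],[0,0,0,0.5,0.5,0,1]]
  ]
}}

```text
time: 25.45
tool_pos: [546.7, 94.0, 42.5]
tcp_rot: [-3.14, -0.001, 0.036]
contact_force: [1.6, 10.1, 3.3]
grip_width: 8.0
```

```bash
cat > avg.py <<'E'
from plant import *
import numpy as np
F=[];P=[]
for i in range(6):
    capture('top'); o=get_obs(); F.append(np.r_[o['contact_force'],o['moment']]); P.append(o['tool_pos'])
print(o['time'],np.mean(F,0).round(2),np.std(F,0).round(2),np.mean(P,0).round(2),round(o['grip_width'],1))
E
python3 avg.py
```

```text
25.75 [ 1.26 10.7   3.38  1.63 -0.18 -0.05] [0.37 0.2  0.42 0.04 0.02 0.02] [546.65  93.98  42.55] 7.9
```

Request:
{"op": "send_rows", "data": {
  "targets": [
    [[0,0,0,0.2,0.2,0,1],[0,0,0,0.5,0.4,0,1],[0,0,0,0.6,0.5,0,1],[0,0,0,0.6,0.5,0,1]]
  ]
}}

```text
time: 26.08
tool_pos: [546.9, 93.9, 42.5]
tcp_rot: [-3.139, 0.0, 0.036]
contact_force: [-0.5, 11.4, 4.6]
grip_width: 7.8
```

```bash
python3 avg.py; python3 look.py r8 140; python3 - <<'E'
from h import *
t=cv2.imread('pics/r8t.png');s=cv2.imread('pics/r8s.png')
cv2.imwrite('pics/r8o.png',np.hstack([cv2.resize(t[165:265,180:280],None,fx=4,fy=4,interpolation=cv2.INTER_CUBIC),cv2.resize(s[215:315,235:335],None,fx=4,fy=4,interpolation=cv2.INTER_CUBIC)]))
E
```

```text
26.3833 [ 0.53 12.65  3.93  1.88 -0.03 -0.09] [0.51 0.33 0.37 0.03 0.03 0.02] [546.92  93.85  42.51] 7.5
26.4833 [546.93  93.84  42.51] [-3.1391  0.      0.0356] [ 1.02 11.52  3.98] 7.77
```

View pics/r8o.png

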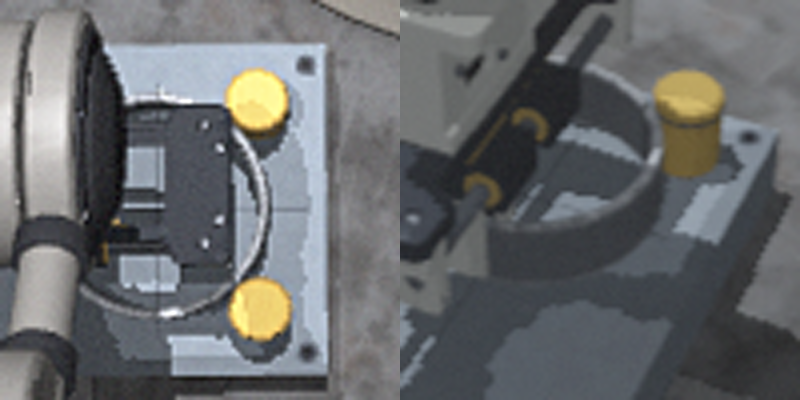

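```bash
python3 - <<'E'
from h import *
t=cv2.imread('pics/r8t.png')
for ctr,col in (((544.5,43.0),(0,255,0)),((548.5,39.7),(0,0,255)),((546.5,41),(255,0,0))):
    u=proj(circ(*ctr,72,56.5,400),'top')
    for r,c in u: pass
big=cv2.resize(t[165:265,180:280],None,fx=6,fy=6,interpolation=cv2.INTER_CUBIC)
for ctr,col in (((544.5,43.0),(0,255,0)),((548.5,39.7),(0,0,255)),):
    for r,c in proj(circ(*ctr,72,56.5,300),'top'):
        cv2.circle(big,(int((c-180+.5)*6),int((r-165+.5)*6)),1,col,-1)
cv2.imwrite('pics/r8f.png',big)
print(unproj((216.9-.5,219-.5),72,'top'))
E
```

```text
[544.01214398  39.51981672  72.        ]
```

View pics/r8f.png

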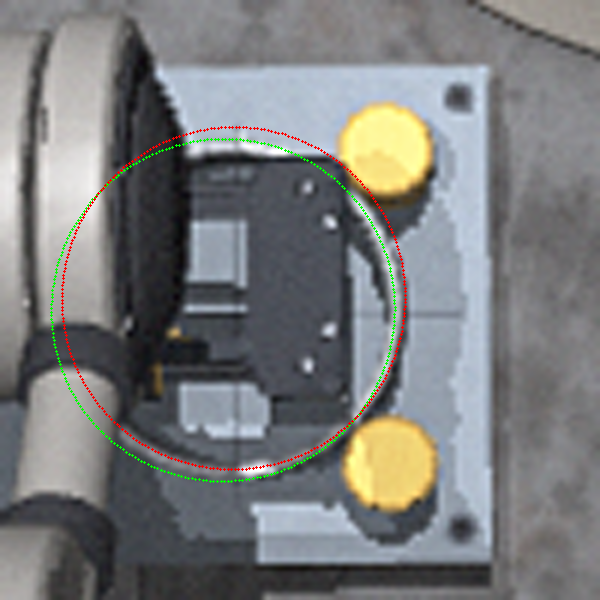

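```bash
python3 - <<'E'
from h import *
t=cv2.imread('pics/r8t.png')[:,:,::-1].copy(); s=cv2.imread('pics/r8s.png')[:,:,::-1].copy()
for n,b in (((242,245),'A'),((189.5,244),'B')):
    ce,ar=yellow(t,n,13)
    f=lambda p:hullcent(drum(p[0],p[1],4),'top')[0]-ce
    q=least_squares(f,[550,-8],diff_step=1e-4); print(b,ce.round(1),ar,q.x.round(1))
ce,ar=yellow(s,(247,305),18); f=lambda p:hullcent(drum(p[0],p[1],4),'side')[0]-ce
print('A side',ce.round(1),ar,hullcent(drum(496,-10,4),'side')[1],least_squares(f,[500,-8],diff_step=1e-4).x.round(1))
s0=cv2.imread('pics/r1side.png')[:,:,::-1].copy(); ce,ar=yellow(s0,(247,305),18); print('A before',ce.round(1),ar,least_squares(f,[500,-8],diff_step=1e-4).x.round(1))
for lab in('pin_1_mid',):
    print([(np.round(d['location'],1),round(d['conf'],2)) for d in place_of(lab,'top')],[(np.round(d['location'],1),round(d['conf'],2)) for d in place_of(lab,'side')])
def sv(n,im): cv2.imwrite('pics/%s.png'%n,im)
a=cv2.imread('pics/r1side.png')[225:275,280:330];b=cv2.imread('pics/r8s.png')[225:275,280:330]
sv('cmp',cv2.resize(np.hstack([a,b]),None,fx=7,fy=7,interpolation=cv2.INTER_CUBIC))
E
python3 avg.py
```

```text
A [241.9 244.4] 196 [495.2 -12.9]
B [190.2 244.1] 206 [599.1  -8.7]
A side [245.  306.9] 351 441.9282143795863 [494.  -13.3]
A before [246.2 304.5] 369 [496.6  -8.4]
[(array([198.5, 347.9]), 0.71), (array([244. , 247.3]), 0.66)] [(array([179.5, 310.2]), 0.74), (array([246.6, 302.1]), 0.6)]
26.8833 [ 0.14 12.1   3.93  1.88 -0.04 -0.06] [0.36 0.21 0.35 0.02 0.03 0.02] [546.93  93.85  42.52] 8.0
```

View pics/cmp.png

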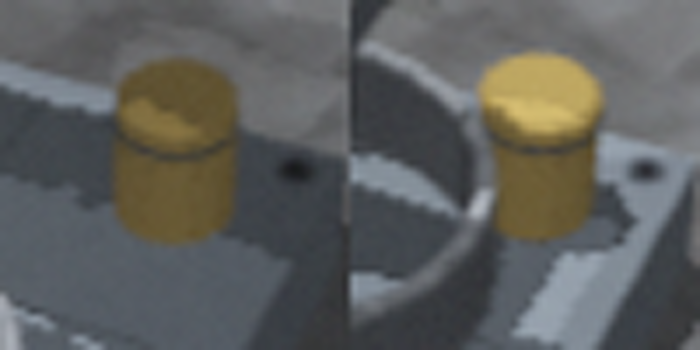

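```bash
python3 -c "
from plant import *
print(close_job()); o=get_obs(); print(o['time'],o['contact_force'],o['tool_pos'],o['grip_width'])"
```

```text
the job is handed in; nothing more can be done
None
the job is handed in; nothing more can be done
```

I set both brass pins in their bores down to the shoulders and let go. Then I gripped the ring by its wall, slid it along the plate onto both pins, and handed in after 26.9 s while still pressing it.

**What the last checks showed**
- **Push:** the wrist read 12.1 N along y and about 0.1 N sideways. By geometry that is about 8 N on each pin, but I could not measure the pins separately.
- **Pins:** shoulder contact showed as upward forces of 9.9 N for the pin in bore A and at least 4.9 N for the pin in bore B, each with the gripper at seated height.
- **Ring:** it lies flat as far as the tool's tilt and the pictures show. Its centre is about 3 mm from the nest by the top picture. Reckoning from the gripper gave about 5.5 mm. Both are within the 8 mm allowed.
- **Bystanders:** the red pin, the nozzles, the tape measure and the other ring were not touched.

**What went wrong or disagreed**
- **First grasp of pin 1:** I lifted before the fingers had closed, so the grasp missed. The pin stayed standing in place, and I opened and gripped it again without trouble.
- **First contact:** the ring met the pin in bore A first. I shifted the ring sideways in small steps until the sideways force was close to zero.
- **Pin shift:** under the push both pins have moved or leaned outward about 2 to 5 mm at the drum. I put most of that down to their play in the bores.
- **Cameras:** the two cameras differed by 1 to 4 mm, and the networks' pin and bore points were a few pixels off. I used my own fits to the plate's edges and the pins' outlines instead.

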